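Move the shoe-care row to the basin tray in reverse order

TASK

Carry the brush, the cream jar, the polish tin and the dauber from the drying board to the four-bay tray on the upturned basin, one to a bay and in reverse order: seen from the robot, what stands leftmost on the board ends rightmost in the tray, the second from the left ends second from the right, and so on. Keep each thing upright as it stands now and set it down in the middle of its bay (the brush lengthwise along its bay, bristles down).

Things in the scene. Friction and masses are not known exactly. Their poses are not given: they have to be found in the camera images.
- brush: shoe brush lying bristles down: wooden back 90 mm long (its x) by 36 mm wide (its y), occupying heights 23 to 42 mm, over dark bristles 84 by 32 mm, 23 mm high, rigid; total height 42 mm, about 0.12 kg. Origin at the centre of its underside, z up. At the start its x is within 0.25 rad of the board's x
- jar: shoe cream jar, upright: white body 46 mm diameter and 36 mm high with a black 43 mm diameter cap above it, total height 50 mm, about 0.14 kg. Origin at the centre of its underside, z up
- tin: flat round closed steel polish tin, 58 mm diameter, 22 mm high, lying flat, about 0.09 kg. Origin at the centre of its underside, z up
- dauber: polish dauber standing on its round dark bristle head: head and collar 40 mm diameter up to 26 mm height, above it an upright wooden handle 24 mm in diameter from 26 to 64 mm height, about 0.06 kg. Origin at the centre of its underside, z up
- pad_brush: square-cut cork pad, 80 mm (its x) by 66 mm (its y) and 4 mm thick, fixed on the drying board, the one on which the brush stands at the start; origin at the centre of its underside
- pad_jar: square-cut cork pad, 80 mm (its x) by 66 mm (its y) and 4 mm thick, fixed on the drying board, the one on which the jar stands at the start; origin at the centre of its underside
- pad_tin: square-cut cork pad, 80 mm (its x) by 66 mm (its y) and 4 mm thick, fixed on the drying board, the one on which the tin stands at the start; origin at the centre of its underside
- pad_dauber: square-cut cork pad, 80 mm (its x) by 66 mm (its y) and 4 mm thick, fixed on the drying board, the one on which the dauber stands at the start; origin at the centre of its underside
- board: fixed slatted brown drying board flat on the table, left or right of the robot; 110 (its x) by 360 mm (its y), 14 mm thick, no lips. Origin at the centre of its underside; its y is the line of the row, at most 0.35 rad from the robot's y. The pads lie on it at y = +127.5, +42.5, -42.5, -127.5 mm (left to right seen from the robot), their tops 18 mm above this origin
- tray: fixed dark wooden tray, 100 (its x) by 345 mm (its y), on the green upturned basin (100 mm high, rim radius 225 mm). Origin at the centre of its underside, bay floors 10 mm above; y at most 0.35 rad from the robot's y. Strips 5 mm wide, 6 mm high part four bays 80 mm wide, open front and back, centred at x = 0, y = +127.5, +42.5, -42.5, -127.5 mm (left to right seen from the robot)
There are look-alikes about, which are no part of the job. What is shaped like the brush but purple is not meant.

How it is judged (in metres and radians):
At the end, for the whole second after the job is handed in: Each of the four things stands released, upright (within 0.12 rad) and at rest on the floor of the tray bay whose place from the right equals the place from the left of the pad it started on, within 12 mm of the bay's centre along each tray axis; the brush's length is within 0.25 rad of the bay's (((y of pad_brush in the frame of board between 0.0975 and 0.1575 m and y of brush in the frame of tray between -0.1395 and -0.1155 m) or (y of pad_brush in the frame of board between 0.0125 and 0.0725 m and y of brush in the frame of tray between -0.0545 and -0.0305 m) or (y of pad_brush in the frame of board between -0.0725 and -0.0125 m and y of brush in the frame of tray between 0.0305 and 0.0545 m) or (y of pad_brush in the frame of board between -0.1575 and -0.0975 m and y of brush in the frame of tray between 0.1155 and 0.1395 m)) and x of brush in the frame of tray between -0.012 and 0.012 m and z of brush in the frame of tray between 0.004 and 0.016 m and angle between each of brush, jar, tin, dauber's own z axis and vertical below 0.12 rad and linear speed of each of brush, jar, tin, dauber below 0.02 m/s and angular speed of each of brush, jar, tin, dauber below 0.2 rad/s and ((y of pad_jar in the frame of board between 0.0975 and 0.1575 m and y of jar in the frame of tray between -0.1395 and -0.1155 m) or (y of pad_jar in the frame of board between 0.0125 and 0.0725 m and y of jar in the frame of tray between -0.0545 and -0.0305 m) or (y of pad_jar in the frame of board between -0.0725 and -0.0125 m and y of jar in the frame of tray between 0.0305 and 0.0545 m) or (y of pad_jar in the frame of board between -0.1575 and -0.0975 m and y of jar in the frame of tray between 0.1155 and 0.1395 m)) and x of jar in the frame of tray between -0.012 and 0.012 m and z of jar in the frame of tray between 0.004 and 0.016 m and ((y of pad_tin in the frame of board between 0.0975 and 0.1575 m and y of tin in the frame of tray between -0.1395 and -0.1155 m) or (y of pad_tin in the frame of board between 0.0125 and 0.0725 m and y of tin in the frame of tray between -0.0545 and -0.0305 m) or (y of pad_tin in the frame of board between -0.0725 and -0.0125 m and y of tin in the frame of tray between 0.0305 and 0.0545 m) or (y of pad_tin in the frame of board between -0.1575 and -0.0975 m and y of tin in the frame of tray between 0.1155 and 0.1395 m)) and x of tin in the frame of tray between -0.012 and 0.012 m and z of tin in the frame of tray between 0.004 and 0.016 m and ((y of pad_dauber in the frame of board between 0.0975 and 0.1575 m and y of dauber in the frame of tray between -0.1395 and -0.1155 m) or (y of pad_dauber in the frame of board between 0.0125 and 0.0725 m and y of dauber in the frame of tray between -0.0545 and -0.0305 m) or (y of pad_dauber in the frame of board between -0.0725 and -0.0125 m and y of dauber in the frame of tray between 0.0305 and 0.0545 m) or (y of pad_dauber in the frame of board between -0.1575 and -0.0975 m and y of dauber in the frame of tray between 0.1155 and 0.1395 m)) and x of dauber in the frame of tray between -0.012 and 0.012 m and z of dauber in the frame of tray between 0.004 and 0.016 m and angle between the x axis of brush and the x axis of tray, either way round below 0.25 rad); the robot touches nothing.
It fails at once if one of the four things is tipped over (angle between any of brush, jar, tin, dauber's own z axis and vertical above 0.7 rad).
It also fails if it takes over 118 s, if anything falls off the work surface, if the arm or the gripper's body presses on something with over 40 N, if the wrist force passes 120 N, or if a joint passes its speed limit or range.

ROBOT

A 6-joint arm with a two-finger parallel gripper is mounted at the origin on the work surface. World frame = base frame: x ahead of the robot, y to its left, z up, the work surface at z = 0. Lengths are in mm, angles in rad, forces in N, time in s.
With the tool pointing down it reaches from about 275 to 750 mm from the base axis. Payload 10.2 kg.
Tool frame: the origin (TCP) lies at the very end of the fingers, on their centre line; the grasp point (between the pads) lies 19 mm behind it; z points along the fingers, y is the direction in which the jaws open and shut (so a half turn about z gives the same grasp; the last joint's range is limited). The gripper opens to 88 mm and grips with 3 to 60 N. Pads are 18 mm wide; open, the fingers measure 123 mm over their backs; the gripper's body (75 mm by 187 mm) begins 45 mm behind the grasp point.
Start: joints at [-1.424, 0.313, 1.498, -0, 1.331, -0.223], TCP at [189.738, -489.521, 238.72] pointing down, gripper open.
Joint ranges: [-2.94, 2.94], [-0.97, 2.17], [0.19, 2.56], [-1.23, 4.37], [0.02, 3.11], [-2.88, 2.88]. Speed limits (rad/s): [2.39, 2.39, 3.01, 3.14, 3.14, 3.14].

INTERFACE

Orientations are given as a unit quaternion [w, x, y, z].
In Python, from bench import r gives the robot as it stands.
- The arm moves only by the tool servo_tool, never from a script. Its argument "motion" is a list of rows, each an object of numbers: "wx", "wy", "wz": the turn, a rotation vector about the tool's x, y, z in degrees; "tx", "ty", "tz": the shift along the tool's x, y, z in cm; "grip": the finger opening in cm, from 0 to 8.81. In form: [{"wx": .., "wy": .., "wz": .., "tx": .., "ty": .., "tz": .., "grip": ..}, ...]. A call has 1 to 10 rows; each row is the pose to reach, as a shift and turn from the pose commanded when the call began, along the tool's axes at that moment; what a row does not reach only later rows make up. A row lasts 1/12 s, in which the tool goes at most 41.7 mm and 7.16 degrees, less where a joint would pass 70% of its speed; a pose out of reach is approached as far as the arm can. A call with a gripper value outside its range is refused whole. The fingers move at their own pace and stop on an object; "force" is the grip in N (left out, the last holds). Time passes only in rows, so rows that repeat a pose let the fingers close. It gives the time, the measured TCP pose, the force and the opening at its end, in the units of the state.
- r.sense(): the state, without advancing time (a new reading comes with each control period).
- r.get_image(name): name is "side" or "top"; returns the picture (420x560x3 uint8, red, green, blue); there is no depth.
- r.calibration(name): a dict with "fx", "fy", "cx", "cy" (pixels), "k1" (the pictures are not rectified: a ray, as slopes to the right and down, at radius r is drawn at 1 + k1 r^2 times it, then the intrinsics apply), "origin" and "attitude" of the camera in the world. Camera axes: x right, y down, z forward; pixel columns grow to the right and rows downward; lengths in mm; the calibration is good to about 2 mm. A picture is of the moment at which its call begins. calibration takes no time and is no camera call.
- r.close_job(): hands the job in, once; it reports no verdict.
Trained networks look in the newest picture that a camera, given by its name, has taken for a name from the list of things; names that differ only in an ending like _2 or _b are one class to them, and where a whole thing is asked for, a point or a joint stands for the part that bears it (a point fixed in the world has none). Each returns a list of dicts, best first, with "conf" (0 to 1); they miss things now and then, are a little off and sometimes report something else, mostly with a low value. They report only what shows in the picture. A call takes as long as a camera call. They do not tell look-alikes from the thing itself.
- r.search_frame(camera, label): "point" ([x, y, z] in mm, in world coordinates, good to about 4 mm: the middle of the surface that is visible of it).
- r.trace(camera, label): "pixels" (420x560 bool, what is visible of it).
The state is a dict: "clock": time; "joint_positions": joint angles; "joint_velocities": joint speeds; "joint_efforts": joint torques, N m; "position": TCP position; "orientation": TCP orientation; "contact_force": force on the tool from outside, world axes, zero at the start; "torque": the same for the moment, N m; "grip_width": opening from 0.0 (shut) to 1.0 (fully open).
Only numpy, scipy, OpenCV 4.12 (cv2) and the standard library are available. Lean on these libraries where they do the work, as an engineer would, in place of code of your own. Each camera call takes 0.05 s, during which the arm holds its last target. There are 200 camera calls.

## Working session

There is one attempt and no reset: what is moved stays moved. The work goes in short steps, Python scripts to look and compute and a tool call to move; the robot and the scene stay as the last step left them, time stands still between calls to the robot, and variables do not carry over. Pictures are saved under pics/ and viewed, about 12 in all and at most 16, crops included, and the job is handed in when it is done.

Besides the shell and the picture viewer there is one more tool, called after "Call:" by a JSON object that holds its "op" and its "data", one argument or row to a line. servo_tool: Moves the arm, as the interface text tells. Its arguments: {"type":"object","properties":{"motion":{"type":"array"},"force":{"type":"number"}},"required":["motion"]}

```bash
ls; mkdir -p pics; python3 - <<'E'
from bench import r
import cv2
s=r.sense(); print(s)
for n in ("side","top"):
    print(n, r.calibration(n))
    cv2.imwrite(f"pics/{n}0.png", r.get_image(n)[:,:,::-1])
for n in ("top","side"):
    for l in ("brush","jar","tin","dauber","pad_brush","pad_jar","board","tray"):
        print(n,l,[([round(v) for v in d["point"]],round(d["conf"],2)) for d in r.search_frame(n,l)])
print(r.sense()["clock"])
E
```

```text
pics
{'clock': 0.0, 'joint_positions': array([-1.42439520e+00,  3.13415507e-01,  1.49839871e+00, -1.09952757e-06,
        1.33103270e+00, -2.23381853e-01]), 'joint_velocities': array([ 0.000184  ,  0.00095496,  0.00076032,  0.00112338, -0.00103878,
        0.00079193]), 'joint_efforts': array([-1.93667556e-04, -4.02208722e+01, -2.52272093e+01,  6.94031361e-02,
        3.52690369e-02, -1.17772970e-04]), 'position': array([ 189.70287336, -489.26801608,  238.19317447]), 'orientation': array([-6.26688111e-04,  9.82955987e-01,  1.83839967e-01,  2.35990202e-05]), 'contact_force': array([-0.64063622, -0.45715331, -0.26165512]), 'torque': array([ 0.03276658,  0.01236382, -0.01318948]), 'grip_width': 1.002428697386511}
side {'fx': 477.19024610315364, 'fy': 477.19024610315364, 'cx': 280.5858446499523, 'cy': 210.26300397451521, 'k1': -0.1360825071462378, 'origin': array([-30.2882059 , 705.26636274, 657.49029488]), 'attitude': array([ 0.13728244, -0.24251133,  0.84452836, -0.45728945])}
top {'fx': 485.44721923712984, 'fy': 485.44721923712984, 'cx': 282.41260763664957, 'cy': 202.67038377329376, '
[... 213 characters left out ...]
, 0.84)]
top jar [([511, 360, 68], 0.87)]
top tin [([501, 286, 43], 0.63)]
top dauber [([496, 354, 18], 0.73), ([478, 117, 45], 0.62)]
top pad_brush [([492, 180, 17], 0.69), ([480, 117, 47], 0.52)]
top pad_jar [([492, 353, 18], 0.64)]
top board [([489, 244, 13], 0.68)]
top tray [([471, -254, 112], 0.87), ([491, 355, 18], 0.36)]
side brush [([315, 206, 42], 0.73), ([483, 210, 56], 0.58)]
side jar [([500, 376, 60], 0.89), ([484, -184, 110], 0.32)]
side tin [([488, 294, 39], 0.7)]
side dauber [([482, 123, 38], 0.86)]
side pad_brush [([478, 228, 20], 0.85), ([483, -185, 109], 0.56)]
side pad_jar [([490, 382, 19], 0.66)]
side board [([464, 306, 19], 0.76)]
side tray [([481, -186, 105], 0.63)]
0.9
```

View pics/top0.png

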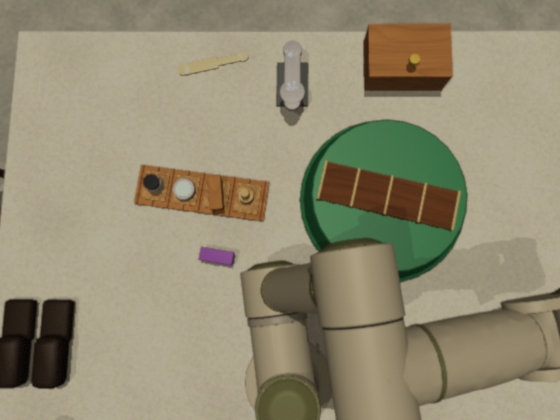

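View pics/side0.png

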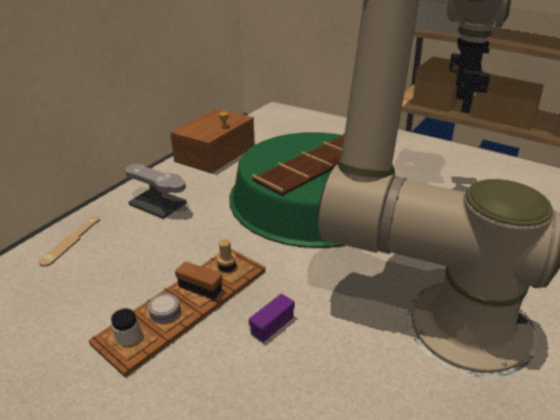

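The top view shows, on the board (135–270, 165–220) from left to right, the jar (152,183), tin (184,189), brush (213,193) and dauber (245,195). The tray (320–460, 163–230) is fully visible and the purple look-alike is at (217,257). The side view confirms the same order. Next I'll fit the silhouettes to the masks.

```bash
cat > h.py <<'E'
import numpy as np, cv2
from scipy.spatial.transform import Rotation as R
from scipy.optimize import minimize
from bench import r
def cal(n):
    c=r.calibration(n); q=c["attitude"]; return c,R.from_quat(q[[1,2,3,0]]).as_matrix()
def proj(n,P):
    c,M=cal(n); p=(np.atleast_2d(P)-c["origin"])@M; s=p[:,:2]/p[:,2:]
    s=s*(1+c["k1"]*(s**2).sum(1,keepdims=True)); return s*[c["fx"],c["fy"]]+[c["cx"],c["cy"]]
def lift(n,uv,z):
    c,M=cal(n); d=(np.atleast_2d(uv)-[c["cx"],c["cy"]])/[c["fx"],c["fy"]]; s=d.copy()
    for _ in range(8): s=d/(1+c["k1"]*(s**2).sum(1,keepdims=True))
    w=np.c_[s,np.ones(len(s))]@M.T; return c["origin"]+w*((z-c["origin"][2])/w[:,2])[:,None]
def cyl(d,a,b):
    t=np.linspace(0,2*np.pi,40); return np.vstack([np.c_[d/2*np.cos(t),d/2*np.sin(t),0*t+z] for z in (a,b)])
def box(l,w,a,b): return np.array([[x*l/2,y*w/2,z] for x in (-1,1) for y in (-1,1) for z in (a,b)])
MODEL=dict(jar=[cyl(46,0,36),cyl(43,36,50)],tin=[cyl(58,0,22)],dauber=[cyl(40,0,26),cyl(24,26,64)],
  brush=[box(84,32,0,23),box(90,36,23,42)],board=[box(110,360,0,14)],tray=[box(100,345,0,10)])
S=4
def sil(n,name,x,y,z,a):
    m=np.zeros((420*S,560*S),np.uint8); Rz=R.from_euler("z",a).as_matrix()
    for part in MODEL[name]:
        u=proj(n,part@Rz.T+[x,y,z])
        cv2.fillConvexPoly(m,cv2.convexHull(np.round(u*S+S/2-.5).astype(np.int32)),1)
    return m
def fit(n,name,mask,x,y,z,a,yaw):
    M=cv2.resize(mask.astype(np.uint8),None,fx=S,fy=S,interpolation=cv2.INTER_NEAREST)
    def cost(p):
        m=sil(n,name,p[0],p[1],z,p[2]/100 if yaw else a); return 1-(m&M).sum()/max(1,(m|M).sum())
    p0=[x,y]+([a*100] if yaw else []); k=len(p0)
    o=minimize(cost,p0,method="Nelder-Mead",options=dict(initial_simplex=np.vstack([p0]+[np.array(p0)+8*np.eye(k)[i] for i in range(k)]),xatol=.2,fatol=1e-4))
    return np.round(o.x,1),round(1-o.fun,3)
def look(n,name,x,y,z,a,yaw):
    best=None
    for d in r.trace(n,name):
        f=fit(n,name,d["pixels"],x,y,z,a,yaw)
        if best is None or f[1]>best[1]: best=f+(round(d["conf"],2),)
    return best
E
python3 - <<'E'
from h import *
for n in ("top","side"):
    r.get_image(n)
    for l,a in dict(jar=(500,365,18,0,0),tin=(492,290,18,0,0),brush=(486,200,18,-.1,1),dauber=(478,120,18,0,0),board=(489,244,0,-.1,1),tray=(471,-254,100,-.15,1)).items():
        print(n,l,look(n,l,*a))
E
```

```text
top jar (array([516.2, 368.2]), np.float64(0.91), 0.54)
top tin (array([502. , 286.7]), np.float64(0.948), 0.94)
top brush (array([490.3, 197.8,   8.5]), np.float64(0.893), 0.75)
top dauber (array([487.7, 118.7]), np.float64(0.891), 0.45)
top board (array([498.4, 243.2, -12.8]), np.float64(0.473), 0.69)
top tray (array([ 477.4, -249.4,  -22.5]), np.float64(0.961), 0.68)
side jar (array([513.6, 367.6]), np.float64(0.95), 0.88)
side tin (array([500.6, 287.8]), np.float64(0.912), 0.92)
side brush (array([488.9, 198.6,   9.9]), np.float64(0.949), 0.67)
side dauber (array([486.3, 116. ]), np.float64(0.852), 0.66)
side board (array([495.2, 242.5, -13. ]), np.float64(0.404), 0.94)
side tray (array([ 477. , -248.9,  -19.1]), np.float64(0.765), 0.7)
```

```bash
cat > go.py <<'E'
import sys
from h import *
def go(*targets):
    s=r.sense(); p=s["position"]; q=s["orientation"]; Q=R.from_quat(q[[1,2,3,0]]); M=Q.as_matrix()
    th=np.arctan2(M[1,0],M[0,0]); print("t",round(s["clock"],2),"pos",p.round(1),"th",round(th,3),"grip",round(s["grip_width"]*88,1),"F",s["contact_force"].round(1))
    for x,y,z,t in targets:
        T=R.from_matrix(np.array([[np.cos(t),np.sin(t),0],[np.sin(t),-np.cos(t),0],[0,0,-1]]))
        v=(Q.inv()*T).as_rotvec(degrees=True); d=M.T@(np.array([x,y,z])-p)/10
        print("to",(x,y,z,t),"w",v.round(1),"t",d.round(2),"rows",round(max(abs(np.linalg.norm(v))/7.16,np.linalg.norm(d)/4.17),1))
if __name__=="__main__": go(*[tuple(map(float,a.split(","))) for a in sys.argv[1:]])
E
python3 go.py 515,368,238,1.35 515,368,120,1.35
```

```text
t 1.6 pos [ 189.7 -489.5  238.7] th 0.37 grip 88.0 F [ 0.7  0.9 -0.1]
to (515.0, 368.0, 238.0, 1.35) w [ -0.   -0.  -56.2] t [ 61.32 -68.2    0.07] rows 22.0
to (515.0, 368.0, 120.0, 1.35) w [ -0.   -0.  -56.2] t [ 61.32 -68.2   11.87] rows 22.2
```

Call:
{"op": "servo_tool", "data": {
  "motion": [
    {"tx": 3,"ty": -3.3,"wz": -3},
    {"tx": 6,"ty": -6.7,"wz": -6},
    {"tx": 9,"ty": -10,"wz": -9},
    {"tx": 12,"ty": -13.3,"wz": -12},
    {"tx": 15,"ty": -16.7,"wz": -15},
    {"tx": 18,"ty": -20,"wz": -18},
    {"tx": 21,"ty": -23.3,"wz": -21},
    {"tx": 24,"ty": -26.7,"wz": -24},
    {"tx": 27,"ty": -30,"wz": -27},
    {"tx": 30,"ty": -33.3,"wz": -30}
  ]
}}

```text
schema error: expected keys wx, wy, wz, tx, ty, tz, grip
```

```bash
python3 go.py 515,368,238,1.35 515,368,120,1.35
```

```text
t 1.6 pos [ 189.7 -489.5  238.7] th 0.37 grip 88.0 F [ 0.7  0.9 -0.1]
to (515.0, 368.0, 238.0, 1.35) w [ -0.   -0.  -56.2] t [ 61.32 -68.2    0.07] rows 22.0
to (515.0, 368.0, 120.0, 1.35) w [ -0.   -0.  -56.2] t [ 61.32 -68.2   11.87] rows 22.2
```

Call:
{"op": "servo_tool", "data": {
  "motion": [
    {"wx": 0,"wy": 0,"wz": -6,"tx": 6,"ty": -6.7,"tz": 0,"grip": 8.8},
    {"wx": 0,"wy": 0,"wz": -12,"tx": 14,"ty": -15.6,"tz": 0,"grip": 8.8},
    {"wx": 0,"wy": 0,"wz": -24,"tx": 30,"ty": -33.3,"tz": 0,"grip": 8.8},
    {"wx": 0,"wy": 0,"wz": -24,"tx": 30,"ty": -33.3,"tz": 0,"grip": 8.8},
    {"wx": 0,"wy": 0,"wz": -24,"tx": 30,"ty": -33.3,"tz": 0,"grip": 8.8},
    {"wx": 0,"wy": 0,"wz": -24,"tx": 30,"ty": -33.3,"tz": 0,"grip": 8.8},
    {"wx": 0,"wy": 0,"wz": -24,"tx": 30,"ty": -33.3,"tz": 0,"grip": 8.8},
    {"wx": 0,"wy": 0,"wz": -24,"tx": 30,"ty": -33.3,"tz": 0,"grip": 8.8},
    {"wx": 0,"wy": 0,"wz": -24,"tx": 30,"ty": -33.3,"tz": 0,"grip": 8.8},
    {"wx": 0,"wy": 0,"wz": -24,"tx": 30,"ty": -33.3,"tz": 0,"grip": 8.8}
  ],
  "force": 20
}}

```text
clock: 2.43
position: [338.0, -98.2, 239.1]
orientation: [0.0, 0.923, 0.384, 0.0]
contact_force: [1.0, -0.7, 1.0]
grip_width: 0.996
```

```bash
python3 go.py 515,368,238,1.35 515,368,120,1.35
```

```text
t 2.43 pos [338.  -98.2 239.1] th 0.788 grip 87.7 F [ 1.  -0.7  1. ]
to (515.0, 368.0, 238.0, 1.35) w [  0.1   0.  -32.2] t [ 45.53 -20.33   0.09] rows 12.0
to (515.0, 368.0, 120.0, 1.35) w [  0.1   0.  -32.2] t [ 45.53 -20.34  11.89] rows 12.3
```

Call:
{"op": "servo_tool", "data": {
  "motion": [
    {"wx": 0,"wy": 0,"wz": -32.2,"tx": 45.5,"ty": -20.3,"tz": 11.9,"grip": 8.8},
    {"wx": 0,"wy": 0,"wz": -32.2,"tx": 45.5,"ty": -20.3,"tz": 11.9,"grip": 8.8},
    {"wx": 0,"wy": 0,"wz": -32.2,"tx": 45.5,"ty": -20.3,"tz": 11.9,"grip": 8.8},
    {"wx": 0,"wy": 0,"wz": -32.2,"tx": 45.5,"ty": -20.3,"tz": 11.9,"grip": 8.8},
    {"wx": 0,"wy": 0,"wz": -32.2,"tx": 45.5,"ty": -20.3,"tz": 11.9,"grip": 8.8},
    {"wx": 0,"wy": 0,"wz": -32.2,"tx": 45.5,"ty": -20.3,"tz": 11.9,"grip": 8.8},
    {"wx": 0,"wy": 0,"wz": -32.2,"tx": 45.5,"ty": -20.3,"tz": 11.9,"grip": 8.8},
    {"wx": 0,"wy": 0,"wz": -32.2,"tx": 45.5,"ty": -20.3,"tz": 11.9,"grip": 8.8},
    {"wx": 0,"wy": 0,"wz": -32.2,"tx": 45.5,"ty": -20.3,"tz": 11.9,"grip": 8.8},
    {"wx": 0,"wy": 0,"wz": -32.2,"tx": 45.5,"ty": -20.3,"tz": 11.9,"grip": 8.8}
  ]
}}

```text
clock: 3.27
position: [481.8, 281.1, 141.3]
orientation: [0.0, 0.78, 0.625, 0.0]
contact_force: [0.9, -0.3, 1.0]
grip_width: 1.0
```

```bash
python3 go.py 515,368,120,1.35 515,368,23,1.35
```

```text
t 3.27 pos [481.8 281.1 141.3] th 1.351 grip 88.0 F [ 0.9 -0.3  1. ]
to (515.0, 368.0, 120.0, 1.35) w [ 0.  -0.   0.1] t [9.2  1.34 2.13] rows 2.3
to (515.0, 368.0, 23.0, 1.35) w [ 0.  -0.   0.1] t [ 9.2   1.34 11.83] rows 3.6
```

Call:
{"op": "servo_tool", "data": {
  "motion": [
    {"wx": 0,"wy": 0,"wz": 0,"tx": 9.2,"ty": 1.34,"tz": 2.1,"grip": 8.8},
    {"wx": 0,"wy": 0,"wz": 0,"tx": 9.2,"ty": 1.34,"tz": 2.1,"grip": 8.8},
    {"wx": 0,"wy": 0,"wz": 0,"tx": 9.2,"ty": 1.34,"tz": 2.1,"grip": 8.8},
    {"wx": 0,"wy": 0,"wz": 0,"tx": 9.2,"ty": 1.34,"tz": 2.1,"grip": 8.8},
    {"wx": 0,"wy": 0,"wz": 0,"tx": 9.2,"ty": 1.34,"tz": 4,"grip": 8.8},
    {"wx": 0,"wy": 0,"wz": 0,"tx": 9.2,"ty": 1.34,"tz": 6,"grip": 8.8},
    {"wx": 0,"wy": 0,"wz": 0,"tx": 9.2,"ty": 1.34,"tz": 8,"grip": 8.8},
    {"wx": 0,"wy": 0,"wz": 0,"tx": 9.2,"ty": 1.34,"tz": 10,"grip": 8.8},
    {"wx": 0,"wy": 0,"wz": 0,"tx": 9.2,"ty": 1.34,"tz": 11.8,"grip": 8.8},
    {"wx": 0,"wy": 0,"wz": 0,"tx": 9.2,"ty": 1.34,"tz": 11.8,"grip": 8.8}
  ]
}}

```text
clock: 4.1
position: [513.1, 363.8, 21.0]
orientation: [-0.001, 0.781, 0.625, -0.003]
contact_force: [0.8, -0.2, -1.5]
grip_width: 1.001
```

```bash
python3 - <<'E'
from go import *
go((515,368,23,1.35),(515,368,250,1.35))
a=r.get_image("side")[:,:,::-1]
cv2.imwrite("pics/s1.png",cv2.resize(a[180:400,40:330],None,fx=2.5,fy=2.5))
print(proj("side",r.sense()["position"]))
E
```

```text
t 4.1 pos [513.1 363.8  21. ] th 1.35 grip 88.1 F [ 0.8 -0.2 -1.5]
to (515, 368, 23, 1.35) w [-0.3  0.2 -0. ] t [ 0.45  0.1  -0.2 ] rows 0.1
to (515, 368, 250, 1.35) w [-0.3  0.2 -0. ] t [ 3.60e-01 -1.00e-02 -2.29e+01] rows 5.5
[[128.98415972 333.01303605]]
```

View pics/s1.png

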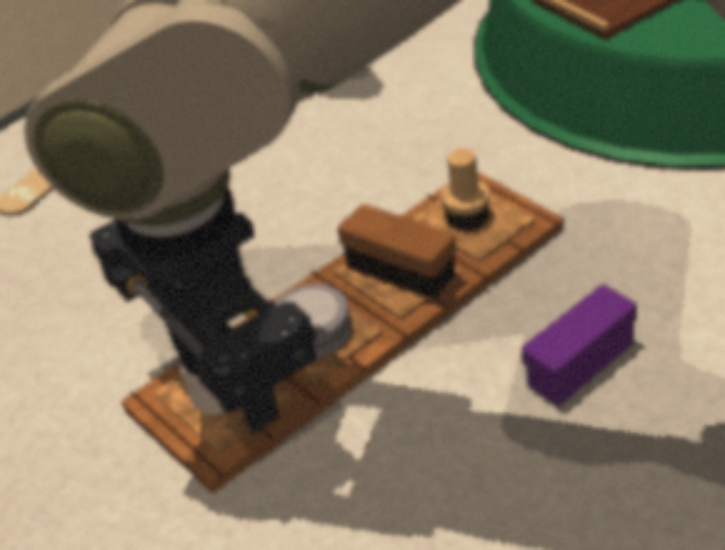

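The side crop shows the fingers straddling the jar around (220,380), clear of the tin at (320,310). I'll close and lift.

Call:
{"op": "servo_tool", "data": {
  "motion": [
    {"wx": 0,"wy": 0,"wz": 0,"tx": 0,"ty": 0,"tz": 0,"grip": 3.5},
    {"wx": 0,"wy": 0,"wz": 0,"tx": 0,"ty": 0,"tz": 0,"grip": 3.5},
    {"wx": 0,"wy": 0,"wz": 0,"tx": 0,"ty": 0,"tz": 0,"grip": 3.5},
    {"wx": 0,"wy": 0,"wz": 0,"tx": 0,"ty": 0,"tz": 0,"grip": 3.5},
    {"wx": 0,"wy": 0,"wz": 0,"tx": 0,"ty": 0,"tz": 0,"grip": 3.5},
    {"wx": 0,"wy": 0,"wz": 0,"tx": 0,"ty": 0,"tz": 0,"grip": 3.5},
    {"wx": 0,"wy": 0,"wz": 0,"tx": 0,"ty": 0,"tz": 0,"grip": 3.5},
    {"wx": 0,"wy": 0,"wz": 0,"tx": 0,"ty": 0,"tz": -2,"grip": 3.5},
    {"wx": 0,"wy": 0,"wz": 0,"tx": 0,"ty": 0,"tz": -5,"grip": 3.5},
    {"wx": 0,"wy": 0,"wz": 0,"tx": 0,"ty": 0,"tz": -9,"grip": 3.5}
  ],
  "force": 20
}}

```text
clock: 4.98
position: [513.4, 365.0, 112.4]
orientation: [-0.001, 0.78, 0.625, -0.003]
contact_force: [0.8, -0.5, -1.2]
grip_width: 0.517
```

```bash
python3 go.py 515,368,250,1.35 449.5,-373.8,250,1.35
```

```text
t 4.98 pos [513.4 365.  112.4] th 1.351 grip 45.5 F [ 0.8 -0.5 -1.2]
to (515.0, 368.0, 250.0, 1.35) w [-0.3  0.2  0. ] t [  0.28   0.03 -13.76] rows 3.3
to (449.5, -373.8, 250.0, 1.35) w [-0.3  0.2  0. ] t [-73.54   9.84 -13.54] rows 18.1
```

Call:
{"op": "servo_tool", "data": {
  "motion": [
    {"wx": 0,"wy": 0,"wz": 0,"tx": -2,"ty": 0.3,"tz": -4,"grip": 3.5},
    {"wx": 0,"wy": 0,"wz": 0,"tx": -5,"ty": 0.7,"tz": -7,"grip": 3.5},
    {"wx": 0,"wy": 0,"wz": 0,"tx": -8,"ty": 1.1,"tz": -10,"grip": 3.5},
    {"wx": 0,"wy": 0,"wz": 0,"tx": -12,"ty": 1.6,"tz": -12,"grip": 3.5},
    {"wx": 0,"wy": 0,"wz": 0,"tx": -16,"ty": 2.1,"tz": -13.5,"grip": 3.5},
    {"wx": 0,"wy": 0,"wz": 0,"tx": -20,"ty": 2.7,"tz": -13.5,"grip": 3.5},
    {"wx": 0,"wy": 0,"wz": 0,"tx": -24,"ty": 3.2,"tz": -13.5,"grip": 3.5},
    {"wx": 0,"wy": 0,"wz": 0,"tx": -28,"ty": 3.7,"tz": -13.5,"grip": 3.5},
    {"wx": 0,"wy": 0,"wz": 0,"tx": -32,"ty": 4.3,"tz": -13.5,"grip": 3.5},
    {"wx": 0,"wy": 0,"wz": 0,"tx": -36,"ty": 4.8,"tz": -13.5,"grip": 3.5}
  ]
}}

```text
clock: 5.82
position: [482.5, 4.4, 249.0]
orientation: [0.0, 0.78, 0.625, 0.0]
contact_force: [1.3, 1.0, -1.3]
grip_width: 0.512
```

```bash
python3 go.py 449.5,-373.8,250,1.35 449.5,-373.8,200,1.35
```

```text
t 5.82 pos [482.5   4.4 249. ] th 1.351 grip 45.0 F [ 1.3  1.  -1.3]
to (449.5, -373.8, 250.0, 1.35) w [0.  0.  0.1] t [-37.62   5.03  -0.1 ] rows 9.1
to (449.5, -373.8, 200.0, 1.35) w [0.  0.  0.1] t [-37.62   5.03   4.9 ] rows 9.2
```

Call:
{"op": "servo_tool", "data": {
  "motion": [
    {"wx": 0,"wy": 0,"wz": 0,"tx": -4,"ty": 0.5,"tz": 0,"grip": 3.5},
    {"wx": 0,"wy": 0,"wz": 0,"tx": -8,"ty": 1.1,"tz": 0,"grip": 3.5},
    {"wx": 0,"wy": 0,"wz": 0,"tx": -12,"ty": 1.6,"tz": 0,"grip": 3.5},
    {"wx": 0,"wy": 0,"wz": 0,"tx": -16,"ty": 2.1,"tz": 1,"grip": 3.5},
    {"wx": 0,"wy": 0,"wz": 0,"tx": -20,"ty": 2.7,"tz": 2,"grip": 3.5},
    {"wx": 0,"wy": 0,"wz": 0,"tx": -24,"ty": 3.2,"tz": 3,"grip": 3.5},
    {"wx": 0,"wy": 0,"wz": 0,"tx": -28,"ty": 3.7,"tz": 4,"grip": 3.5},
    {"wx": 0,"wy": 0,"wz": 0,"tx": -32,"ty": 4.3,"tz": 5,"grip": 3.5},
    {"wx": 0,"wy": 0,"wz": 0,"tx": -35.5,"ty": 4.75,"tz": 5,"grip": 3.5},
    {"wx": 0,"wy": 0,"wz": 0,"tx": -37.6,"ty": 5.0,"tz": 5,"grip": 3.5}
  ]
}}

```text
clock: 6.65
position: [448.7, -374.8, 197.8]
orientation: [-0.001, 0.781, 0.624, -0.0]
contact_force: [1.1, -0.1, -1.4]
grip_width: 0.515
```

```bash
python3 - <<'E'
from go import *
r.get_image("side"); print(look("side","tray",477,-249,100,-.2,1), look("side","jar",449,-374,180,0,0))
go((449.5,-373.8,116,1.35))
E
```

```text
(array([ 478.3, -247.9,  -20. ]), np.float64(0.63), 0.83) (array([ 449., -374.]), np.float64(0.0), 0.52)
t 6.8 pos [ 449.3 -372.5  198.2] th 1.349 grip 45.2 F [ 0.2  1.2 -0.8]
to (449.5, -373.8, 116, 1.35) w [-0.  -0.  -0.1] t [-0.13  0.05  8.22] rows 2.0
```

Call:
{"op": "servo_tool", "data": {
  "motion": [
    {"wx": 0,"wy": 0,"wz": 0,"tx": 0,"ty": 0,"tz": 3,"grip": 3.5},
    {"wx": 0,"wy": 0,"wz": 0,"tx": 0,"ty": 0,"tz": 6,"grip": 3.5},
    {"wx": 0,"wy": 0,"wz": 0,"tx": 0,"ty": 0,"tz": 7.5,"grip": 3.5},
    {"wx": 0,"wy": 0,"wz": 0,"tx": 0,"ty": 0,"tz": 8,"grip": 3.5},
    {"wx": 0,"wy": 0,"wz": 0,"tx": 0,"ty": 0,"tz": 8.3,"grip": 3.5},
    {"wx": 0,"wy": 0,"wz": 0,"tx": 0,"ty": 0,"tz": 8.3,"grip": 3.5},
    {"wx": 0,"wy": 0,"wz": 0,"tx": 0,"ty": 0,"tz": 8.3,"grip": 3.5}
  ]
}}

```text
clock: 7.38
position: [450.5, -371.7, 117.2]
orientation: [0.001, 0.78, 0.625, 0.0]
contact_force: [-0.6, -0.2, -1.6]
grip_width: 0.516
```

```bash
python3 - <<'E'
from go import *
go((449.5,-373.8,115,1.35))
a=r.get_image("side")[:,:,::-1]
cv2.imwrite("pics/s2.png",cv2.resize(a[80:260,220:460],None,fx=3,fy=3))
E
```

```text
t 7.38 pos [ 450.5 -371.7  117.2] th 1.351 grip 45.4 F [-0.6 -0.2 -1.6]
to (449.5, -373.8, 115, 1.35) w [0.1 0.1 0.1] t [-0.22 -0.05  0.22] rows 0.1
```

View pics/s2.png

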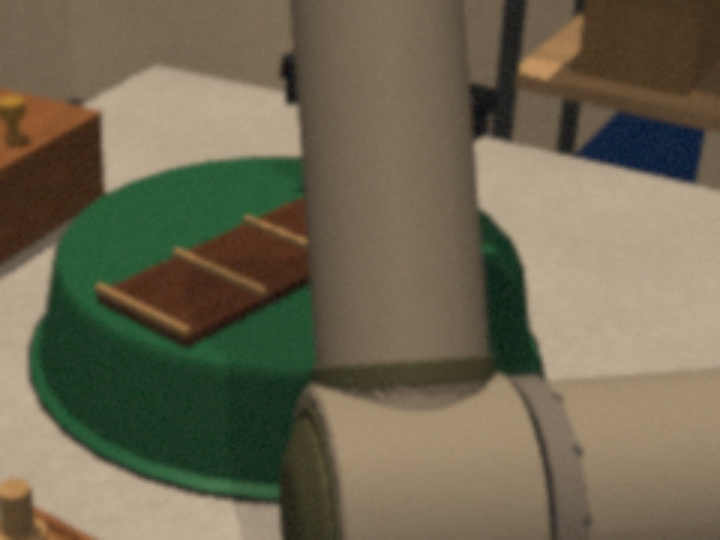

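The arm hides the right bay in the side view, so I'll feel for the floor with the force reading.

Call:
{"op": "servo_tool", "data": {
  "motion": [
    {"wx": 0,"wy": 0,"wz": 0,"tx": -0.1,"ty": 0,"tz": 0.1,"grip": 3.5},
    {"wx": 0,"wy": 0,"wz": 0,"tx": -0.1,"ty": 0,"tz": 0.2,"grip": 3.5},
    {"wx": 0,"wy": 0,"wz": 0,"tx": -0.1,"ty": 0,"tz": 0.2,"grip": 3.5},
    {"wx": 0,"wy": 0,"wz": 0,"tx": -0.1,"ty": 0,"tz": 0.2,"grip": 3.5}
  ]
}}

```text
clock: 7.77
position: [450.2, -372.8, 116.1]
orientation: [0.001, 0.78, 0.625, 0.0]
contact_force: [-2.5, 5.0, 12.7]
grip_width: 0.512
```

Contact at 12.7 N upward, so the jar is on the floor. Release and rise.

Call:
{"op": "servo_tool", "data": {
  "motion": [
    {"wx": 0,"wy": 0,"wz": 0,"tx": 0,"ty": 0,"tz": -0.1,"grip": 3.5},
    {"wx": 0,"wy": 0,"wz": 0,"tx": 0,"ty": 0,"tz": -0.1,"grip": 8.8},
    {"wx": 0,"wy": 0,"wz": 0,"tx": 0,"ty": 0,"tz": -0.1,"grip": 8.8},
    {"wx": 0,"wy": 0,"wz": 0,"tx": 0,"ty": 0,"tz": -0.1,"grip": 8.8},
    {"wx": 0,"wy": 0,"wz": 0,"tx": 0,"ty": 0,"tz": -0.1,"grip": 8.8},
    {"wx": 0,"wy": 0,"wz": 0,"tx": 0,"ty": 0,"tz": -0.1,"grip": 8.8},
    {"wx": 0,"wy": 0,"wz": 0,"tx": 0,"ty": 0,"tz": -2,"grip": 8.8},
    {"wx": 0,"wy": 0,"wz": 0,"tx": 0,"ty": 0,"tz": -5,"grip": 8.8},
    {"wx": 0,"wy": 0,"wz": 0,"tx": 0,"ty": 0,"tz": -9,"grip": 8.8},
    {"wx": 0,"wy": 0,"wz": 0,"tx": 0,"ty": 0,"tz": -13,"grip": 8.8}
  ]
}}

```text
clock: 8.6
position: [449.3, -372.3, 245.1]
orientation: [-0.001, 0.781, 0.625, -0.0]
contact_force: [1.0, -0.4, -0.4]
grip_width: 1.0
```

```bash
python3 go.py 501,287,240,1.35 501,287,110,1.35
```

```text
t 8.6 pos [ 449.3 -372.3  245.1] th 1.351 grip 88.0 F [ 1.  -0.4 -0.4]
to (501.0, 287.0, 240.0, 1.35) w [-0.1 -0.1  0. ] t [65.47 -9.36  0.59] rows 15.9
to (501.0, 287.0, 110.0, 1.35) w [-0.1 -0.1  0. ] t [65.45 -9.34 13.59] rows 16.2
```

Call:
{"op": "servo_tool", "data": {
  "motion": [
    {"wx": 0,"wy": 0,"wz": 0,"tx": 65.5,"ty": -9.35,"tz": 0.5,"grip": 8.8},
    {"wx": 0,"wy": 0,"wz": 0,"tx": 65.5,"ty": -9.35,"tz": 0.5,"grip": 8.8},
    {"wx": 0,"wy": 0,"wz": 0,"tx": 65.5,"ty": -9.35,"tz": 0.5,"grip": 8.8},
    {"wx": 0,"wy": 0,"wz": 0,"tx": 65.5,"ty": -9.35,"tz": 0.5,"grip": 8.8},
    {"wx": 0,"wy": 0,"wz": 0,"tx": 65.5,"ty": -9.35,"tz": 0.5,"grip": 8.8},
    {"wx": 0,"wy": 0,"wz": 0,"tx": 65.5,"ty": -9.35,"tz": 0.5,"grip": 8.8},
    {"wx": 0,"wy": 0,"wz": 0,"tx": 65.5,"ty": -9.35,"tz": 0.5,"grip": 8.8},
    {"wx": 0,"wy": 0,"wz": 0,"tx": 65.5,"ty": -9.35,"tz": 0.5,"grip": 8.8},
    {"wx": 0,"wy": 0,"wz": 0,"tx": 65.5,"ty": -9.35,"tz": 0.5,"grip": 8.8},
    {"wx": 0,"wy": 0,"wz": 0,"tx": 65.5,"ty": -9.35,"tz": 0.5,"grip": 8.8}
  ]
}}

```text
clock: 9.43
position: [482.0, 44.7, 241.0]
orientation: [0.0, 0.781, 0.625, 0.0]
contact_force: [0.2, -0.1, -0.7]
grip_width: 1.0
```

```bash
python3 - <<'E'
from go import *
go((501,287,110,1.35))
r.get_image("side")
a=r.get_image("top")[:,:,::-1]
cv2.imwrite("pics/t1.png",cv2.resize(a[100:300,280:500],None,fx=3,fy=3))
print(look("side","jar",449,-374,110,0,0),look("top","jar",449,-374,110,0,0), look("side","tray",477,-249,100,-.2,1))
E
```

```text
t 9.43 pos [482.   44.7 241. ] th 1.35 grip 88.0 F [ 0.2 -0.1 -0.7]
to (501, 287, 110, 1.35) w [ 0. -0.  0.] t [24.06 -3.45 13.09] rows 6.6
(array([ 451.3, -373.5]), np.float64(0.954), 0.67) (array([ 453.8, -371.3]), np.float64(0.92), 0.54) (array([ 475.5, -247.9,  -22. ]), np.float64(0.892), 0.91)
```

View pics/t1.png

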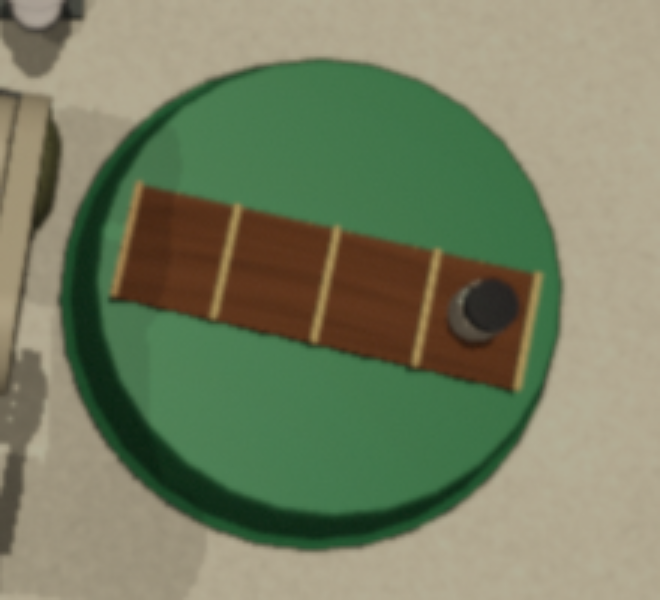

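The top crop shows the jar upright in the rightmost bay, at (483,308) and about 3 mm from centre. Next is the tin.

Call:
{"op": "servo_tool", "data": {
  "motion": [
    {"wx": 0,"wy": 0,"wz": 0,"tx": 24,"ty": -3.45,"tz": 13,"grip": 8.8},
    {"wx": 0,"wy": 0,"wz": 0,"tx": 24,"ty": -3.45,"tz": 13,"grip": 8.8},
    {"wx": 0,"wy": 0,"wz": 0,"tx": 24,"ty": -3.45,"tz": 13,"grip": 8.8},
    {"wx": 0,"wy": 0,"wz": 0,"tx": 24,"ty": -3.45,"tz": 13,"grip": 8.8},
    {"wx": 0,"wy": 0,"wz": 0,"tx": 24,"ty": -3.45,"tz": 13,"grip": 8.8},
    {"wx": 0,"wy": 0,"wz": 0,"tx": 24,"ty": -3.45,"tz": 13,"grip": 8.8},
    {"wx": 0,"wy": 0,"wz": 0,"tx": 24,"ty": -3.45,"tz": 13,"grip": 8.8},
    {"wx": 0,"wy": 0,"wz": 0,"tx": 24,"ty": -3.45,"tz": 13,"grip": 8.8},
    {"wx": 0,"wy": 0,"wz": 0,"tx": 24,"ty": -3.45,"tz": 15,"grip": 8.8},
    {"wx": 0,"wy": 0,"wz": 0,"tx": 24,"ty": -3.45,"tz": 17,"grip": 8.8}
  ]
}}

```text
clock: 10.52
position: [502.5, 283.0, 71.1]
orientation: [0.001, 0.781, 0.624, 0.001]
contact_force: [0.6, -0.4, 0.0]
grip_width: 0.999
```

```bash
python3 go.py 501,287,20,1.35
```

```text
t 10.52 pos [502.5 283.   71.1] th 1.349 grip 87.9 F [ 0.6 -0.4  0. ]
to (501.0, 287.0, 20.0, 1.35) w [ 0.1 -0.1 -0.1] t [ 0.35 -0.24  5.11] rows 1.2
```

```bash
python3 - <<'E'
from go import *
for i in range(3):
    r.get_image("side" if i<2 else "top"); go((501,287,20,1.35))
E
```

```text
t 10.57 pos [500.3 282.   66.8] th 1.348 grip 88.0 F [-2.4 -1.4 -4.1]
to (501, 287, 20, 1.35) w [-0.2  0.2 -0.1] t [ 0.51 -0.03  4.68] rows 1.1
t 10.62 pos [500.4 282.1  68.5] th 1.348 grip 88.0 F [-0.2 -0.3 -0. ]
to (501, 287, 20, 1.35) w [-0.2  0.2 -0.1] t [ 0.5  -0.03  4.85] rows 1.2
t 10.67 pos [501.3 282.6  70.4] th 1.348 grip 87.8 F [-0.3  0.9  1.1]
to (501, 287, 20, 1.35) w [-0.1  0.1 -0.1] t [ 0.42 -0.12  5.04] rows 1.2
```

Call:
{"op": "servo_tool", "data": {
  "motion": [
    {"wx": 0,"wy": 0,"wz": 0,"tx": 0.4,"ty": -0.1,"tz": 2,"grip": 8.8},
    {"wx": 0,"wy": 0,"wz": 0,"tx": 0.4,"ty": -0.1,"tz": 3.5,"grip": 8.8},
    {"wx": 0,"wy": 0,"wz": 0,"tx": 0.4,"ty": -0.1,"tz": 4.5,"grip": 8.8},
    {"wx": 0,"wy": 0,"wz": 0,"tx": 0.4,"ty": -0.1,"tz": 4.9,"grip": 8.8},
    {"wx": 0,"wy": 0,"wz": 0,"tx": 0.4,"ty": -0.1,"tz": 4.9,"grip": 8.8},
    {"wx": 0,"wy": 0,"wz": 0,"tx": 0.4,"ty": -0.1,"tz": 4.9,"grip": 8.8}
  ]
}}

```text
clock: 11.17
position: [501.6, 288.4, 22.8]
orientation: [0.0, 0.781, 0.625, 0.001]
contact_force: [0.0, -0.1, 0.4]
grip_width: 0.997
```

```bash
python3 go.py 501,287,21,1.35
```

```text
t 11.17 pos [501.6 288.4  22.8] th 1.35 grip 87.8 F [ 0.  -0.1  0.4]
to (501.0, 287.0, 21.0, 1.35) w [ 0.1 -0.   0. ] t [-0.15 -0.03  0.18] rows 0.1
```

Call:
{"op": "servo_tool", "data": {
  "motion": [
    {"wx": 0,"wy": 0,"wz": 0,"tx": 0,"ty": 0,"tz": 0.2,"grip": 4.8},
    {"wx": 0,"wy": 0,"wz": 0,"tx": 0,"ty": 0,"tz": 0.2,"grip": 4.8},
    {"wx": 0,"wy": 0,"wz": 0,"tx": 0,"ty": 0,"tz": 0.2,"grip": 4.8},
    {"wx": 0,"wy": 0,"wz": 0,"tx": 0,"ty": 0,"tz": 0.2,"grip": 4.8},
    {"wx": 0,"wy": 0,"wz": 0,"tx": 0,"ty": 0,"tz": 0.2,"grip": 4.8},
    {"wx": 0,"wy": 0,"wz": 0,"tx": 0,"ty": 0,"tz": 0.2,"grip": 4.8},
    {"wx": 0,"wy": 0,"wz": 0,"tx": 0,"ty": 0,"tz": 0.2,"grip": 4.8},
    {"wx": 0,"wy": 0,"wz": 0,"tx": 0,"ty": 0,"tz": -1.5,"grip": 4.8},
    {"wx": 0,"wy": 0,"wz": 0,"tx": 0,"ty": 0,"tz": -4,"grip": 4.8},
    {"wx": 0,"wy": 0,"wz": 0,"tx": 0,"ty": 0,"tz": -8,"grip": 4.8}
  ]
}}

```text
clock: 12.0
position: [499.2, 287.9, 99.8]
orientation: [-0.001, 0.781, 0.625, -0.003]
contact_force: [0.0, -0.2, -1.3]
grip_width: 0.649
```

```bash
python3 go.py 467,-290,240,1.35
```

```text
t 12.0 pos [499.2 287.9  99.8] th 1.351 grip 57.1 F [ 0.  -0.2 -1.3]
to (467.0, -290.0, 240.0, 1.35) w [-0.3  0.2  0. ] t [-57.15   9.41 -13.88] rows 14.3
```

Call:
{"op": "servo_tool", "data": {
  "motion": [
    {"wx": 0,"wy": 0,"wz": 0,"tx": -1,"ty": 0.2,"tz": -4,"grip": 4.8},
    {"wx": 0,"wy": 0,"wz": 0,"tx": -4,"ty": 0.7,"tz": -7,"grip": 4.8},
    {"wx": 0,"wy": 0,"wz": 0,"tx": -8,"ty": 1.3,"tz": -9,"grip": 4.8},
    {"wx": 0,"wy": 0,"wz": 0,"tx": -12,"ty": 2.0,"tz": -11,"grip": 4.8},
    {"wx": 0,"wy": 0,"wz": 0,"tx": -16,"ty": 2.6,"tz": -12,"grip": 4.8},
    {"wx": 0,"wy": 0,"wz": 0,"tx": -20,"ty": 3.3,"tz": -12.5,"grip": 4.8},
    {"wx": 0,"wy": 0,"wz": 0,"tx": -24,"ty": 4.0,"tz": -12.5,"grip": 4.8},
    {"wx": 0,"wy": 0,"wz": 0,"tx": -28,"ty": 4.6,"tz": -12.5,"grip": 4.8},
    {"wx": 0,"wy": 0,"wz": 0,"tx": -32,"ty": 5.3,"tz": -12.5,"grip": 4.8},
    {"wx": 0,"wy": 0,"wz": 0,"tx": -36,"ty": 5.9,"tz": -12.5,"grip": 4.8}
  ]
}}

```text
clock: 12.83
position: [479.4, -75.1, 226.9]
orientation: [0.0, 0.78, 0.625, 0.0]
contact_force: [0.2, -0.2, -1.2]
grip_width: 0.649
```

```bash
python3 go.py 467,-290,150,1.35
```

```text
t 12.83 pos [479.4 -75.1 226.9] th 1.351 grip 57.1 F [ 0.2 -0.2 -1.2]
to (467.0, -290.0, 150.0, 1.35) w [ 0. -0.  0.] t [-21.24   3.48   7.69] rows 5.5
```

Call:
{"op": "servo_tool", "data": {
  "motion": [
    {"wx": 0,"wy": 0,"wz": 0,"tx": -4,"ty": 0.65,"tz": 0,"grip": 4.8},
    {"wx": 0,"wy": 0,"wz": 0,"tx": -8,"ty": 1.3,"tz": 1,"grip": 4.8},
    {"wx": 0,"wy": 0,"wz": 0,"tx": -12,"ty": 2.0,"tz": 2,"grip": 4.8},
    {"wx": 0,"wy": 0,"wz": 0,"tx": -16,"ty": 2.6,"tz": 3,"grip": 4.8},
    {"wx": 0,"wy": 0,"wz": 0,"tx": -19.5,"ty": 3.2,"tz": 4,"grip": 4.8},
    {"wx": 0,"wy": 0,"wz": 0,"tx": -21.2,"ty": 3.5,"tz": 5,"grip": 4.8},
    {"wx": 0,"wy": 0,"wz": 0,"tx": -21.2,"ty": 3.5,"tz": 6.5,"grip": 4.8},
    {"wx": 0,"wy": 0,"wz": 0,"tx": -21.2,"ty": 3.5,"tz": 8,"grip": 4.8},
    {"wx": 0,"wy": 0,"wz": 0,"tx": -21.2,"ty": 3.5,"tz": 8.5,"grip": 4.8},
    {"wx": 0,"wy": 0,"wz": 0,"tx": -21.2,"ty": 3.5,"tz": 8.5,"grip": 4.8}
  ]
}}

```text
clock: 13.67
position: [467.4, -287.3, 140.6]
orientation: [-0.001, 0.78, 0.625, -0.0]
contact_force: [0.7, -0.3, -0.7]
grip_width: 0.65
```

```bash
python3 go.py 467,-290,114,1.35
```

```text
t 13.67 pos [ 467.4 -287.3  140.6] th 1.351 grip 57.2 F [ 0.7 -0.3 -0.7]
to (467.0, -290.0, 114.0, 1.35) w [-0.1 -0.1  0. ] t [-0.28  0.02  2.66] rows 0.6
```

Call:
{"op": "servo_tool", "data": {
  "motion": [
    {"wx": 0,"wy": 0,"wz": 0,"tx": -0.2,"ty": 0,"tz": 1,"grip": 4.8},
    {"wx": 0,"wy": 0,"wz": 0,"tx": -0.2,"ty": 0,"tz": 1.8,"grip": 4.8},
    {"wx": 0,"wy": 0,"wz": 0,"tx": -0.2,"ty": 0,"tz": 2.3,"grip": 4.8},
    {"wx": 0,"wy": 0,"wz": 0,"tx": -0.2,"ty": 0,"tz": 2.6,"grip": 4.8},
    {"wx": 0,"wy": 0,"wz": 0,"tx": -0.2,"ty": 0,"tz": 2.6,"grip": 4.8},
    {"wx": 0,"wy": 0,"wz": 0,"tx": -0.2,"ty": 0,"tz": 2.6,"grip": 4.8}
  ]
}}

```text
clock: 14.17
position: [467.6, -289.7, 115.9]
orientation: [0.0, 0.78, 0.625, 0.0]
contact_force: [0.6, 0.1, -0.8]
grip_width: 0.654
```

Call:
{"op": "servo_tool", "data": {
  "motion": [
    {"wx": 0,"wy": 0,"wz": 0,"tx": 0,"ty": 0,"tz": 0.1,"grip": 4.8},
    {"wx": 0,"wy": 0,"wz": 0,"tx": 0,"ty": 0,"tz": 0.2,"grip": 4.8},
    {"wx": 0,"wy": 0,"wz": 0,"tx": 0,"ty": 0,"tz": 0.2,"grip": 4.8},
    {"wx": 0,"wy": 0,"wz": 0,"tx": 0,"ty": 0,"tz": 0.2,"grip": 4.8}
  ]
}}

```text
clock: 14.5
position: [467.5, -289.7, 113.8]
orientation: [0.0, 0.781, 0.625, 0.0]
contact_force: [-0.2, 0.6, -1.6]
grip_width: 0.654
```

Call:
{"op": "servo_tool", "data": {
  "motion": [
    {"wx": 0,"wy": 0,"wz": 0,"tx": 0,"ty": 0,"tz": 0.1,"grip": 4.8},
    {"wx": 0,"wy": 0,"wz": 0,"tx": 0,"ty": 0,"tz": 0.1,"grip": 4.8},
    {"wx": 0,"wy": 0,"wz": 0,"tx": 0,"ty": 0,"tz": 0.1,"grip": 8.8},
    {"wx": 0,"wy": 0,"wz": 0,"tx": 0,"ty": 0,"tz": 0.1,"grip": 8.8},
    {"wx": 0,"wy": 0,"wz": 0,"tx": 0,"ty": 0,"tz": 0.1,"grip": 8.8},
    {"wx": 0,"wy": 0,"wz": 0,"tx": 0,"ty": 0,"tz": 0.1,"grip": 8.8},
    {"wx": 0,"wy": 0,"wz": 0,"tx": 0,"ty": 0,"tz": 0,"grip": 8.8},
    {"wx": 0,"wy": 0,"wz": 0,"tx": 0,"ty": 0,"tz": -3,"grip": 8.8},
    {"wx": 0,"wy": 0,"wz": 0,"tx": 0,"ty": 0,"tz": -7,"grip": 8.8},
    {"wx": 0,"wy": 0,"wz": 0,"tx": 0,"ty": 0,"tz": -11,"grip": 8.8}
  ]
}}

```text
clock: 15.33
position: [467.0, -289.3, 224.9]
orientation: [-0.001, 0.78, 0.625, -0.0]
contact_force: [1.2, -0.6, 0.4]
grip_width: 1.0
```

```bash
python3 go.py 489.5,198,200,0.09
```

```text
t 15.33 pos [ 467.  -289.3  224.9] th 1.351 grip 88.0 F [ 1.2 -0.6  0.4]
to (489.5, 198.0, 200.0, 0.09) w [-0.1  0.  72.2] t [48.04 -8.44  2.55] rows 11.7
```

Call:
{"op": "servo_tool", "data": {
  "motion": [
    {"wx": 0,"wy": 0,"wz": 72.2,"tx": 48,"ty": -8.4,"tz": 1,"grip": 5.6},
    {"wx": 0,"wy": 0,"wz": 72.2,"tx": 48,"ty": -8.4,"tz": 1,"grip": 5.6},
    {"wx": 0,"wy": 0,"wz": 72.2,"tx": 48,"ty": -8.4,"tz": 1,"grip": 5.6},
    {"wx": 0,"wy": 0,"wz": 72.2,"tx": 48,"ty": -8.4,"tz": 1,"grip": 5.6},
    {"wx": 0,"wy": 0,"wz": 72.2,"tx": 48,"ty": -8.4,"tz": 1,"grip": 5.6},
    {"wx": 0,"wy": 0,"wz": 72.2,"tx": 48,"ty": -8.4,"tz": 1,"grip": 5.6},
    {"wx": 0,"wy": 0,"wz": 72.2,"tx": 48,"ty": -8.4,"tz": 1,"grip": 5.6},
    {"wx": 0,"wy": 0,"wz": 72.2,"tx": 48,"ty": -8.4,"tz": 1,"grip": 5.6},
    {"wx": 0,"wy": 0,"wz": 72.2,"tx": 48,"ty": -8.4,"tz": 1,"grip": 5.6},
    {"wx": 0,"wy": 0,"wz": 72.2,"tx": 48,"ty": -8.4,"tz": 1,"grip": 5.6}
  ]
}}

```text
clock: 16.17
position: [485.7, 87.6, 216.3]
orientation: [0.0, 0.994, 0.108, 0.0]
contact_force: [0.8, -1.2, -0.9]
grip_width: 0.63
```

```bash
python3 - <<'E'
from go import *
go((489.5,198,120,.09))
r.get_image("side"); r.get_image("top")
print(look("side","tin",467,-290,110,0,0),look("top","tin",467,-290,110,0,0), look("side","brush",489,198,18,.09,1))
E
```

```text
t 16.17 pos [485.7  87.6 216.3] th 0.217 grip 55.5 F [ 0.8 -1.2 -0.9]
to (489.5, 198, 120, 0.09) w [ 0.  -0.   7.3] t [  2.75 -10.7    9.63] rows 3.5
(array([ 468.1, -294.6]), np.float64(0.939), 0.75) (array([ 471.4, -291.9]), np.float64(0.899), 0.63) (array([488.7, 198.2,   8.2]), np.float64(0.941), 0.82)
```

Call:
{"op": "servo_tool", "data": {
  "motion": [
    {"wx": 0,"wy": 0,"wz": 7.3,"tx": 2.75,"ty": -10.7,"tz": 6,"grip": 5.6},
    {"wx": 0,"wy": 0,"wz": 7.3,"tx": 2.75,"ty": -10.7,"tz": 6,"grip": 5.6},
    {"wx": 0,"wy": 0,"wz": 7.3,"tx": 2.75,"ty": -10.7,"tz": 8,"grip": 5.6},
    {"wx": 0,"wy": 0,"wz": 7.3,"tx": 2.75,"ty": -10.7,"tz": 9.6,"grip": 5.6},
    {"wx": 0,"wy": 0,"wz": 7.3,"tx": 2.75,"ty": -10.7,"tz": 11,"grip": 5.6},
    {"wx": 0,"wy": 0,"wz": 7.3,"tx": 2.75,"ty": -10.7,"tz": 12,"grip": 5.6},
    {"wx": 0,"wy": 0,"wz": 7.3,"tx": 2.75,"ty": -10.7,"tz": 12,"grip": 5.6},
    {"wx": 0,"wy": 0,"wz": 7.3,"tx": 2.75,"ty": -10.7,"tz": 12,"grip": 5.6}
  ]
}}

```text
clock: 17.08
position: [489.8, 195.2, 96.6]
orientation: [0.0, 0.999, 0.047, 0.0]
contact_force: [0.2, 0.2, 0.6]
grip_width: 0.637
```

```bash
python3 - <<'E'
from go import *
go((489,198,33,.09))
a=r.get_image("side")[:,:,::-1]
cv2.imwrite("pics/s3.png",cv2.resize(a[180:400,40:330],None,fx=2.5,fy=2.5))
E
```

```text
t 17.08 pos [489.8 195.2  96.6] th 0.094 grip 56.1 F [0.2 0.2 0.6]
to (489, 198, 33, 0.09) w [ 0.  -0.   0.2] t [-0.05 -0.29  6.36] rows 1.5
```

View pics/s3.png

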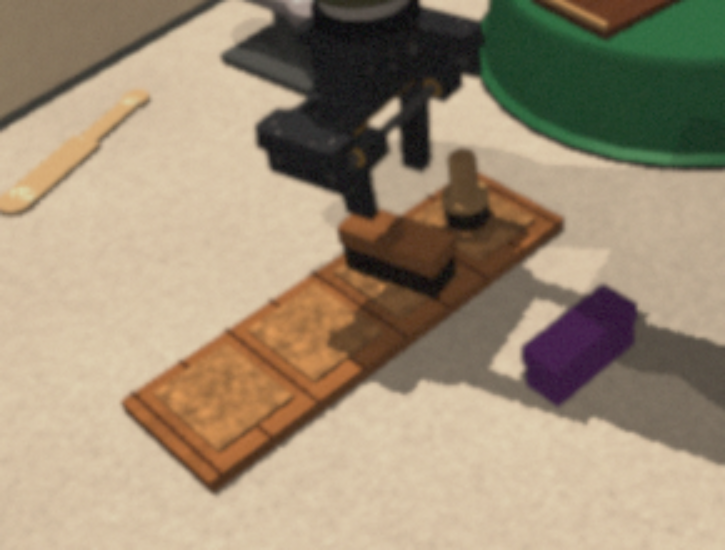

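The crop shows the fingers above the brush (360,210 and 415,165), with the dauber at (463,190) clear of them. Descending.

Call:
{"op": "servo_tool", "data": {
  "motion": [
    {"wx": 0,"wy": 0,"wz": 0,"tx": 0,"ty": -0.25,"tz": 2,"grip": 5.6},
    {"wx": 0,"wy": 0,"wz": 0,"tx": 0,"ty": -0.25,"tz": 4,"grip": 5.6},
    {"wx": 0,"wy": 0,"wz": 0,"tx": 0,"ty": -0.25,"tz": 5.5,"grip": 5.6},
    {"wx": 0,"wy": 0,"wz": 0,"tx": 0,"ty": -0.25,"tz": 6.3,"grip": 5.6},
    {"wx": 0,"wy": 0,"wz": 0,"tx": 0,"ty": -0.25,"tz": 6.3,"grip": 5.6},
    {"wx": 0,"wy": 0,"wz": 0,"tx": 0,"ty": -0.25,"tz": 6.3,"grip": 3},
    {"wx": 0,"wy": 0,"wz": 0,"tx": 0,"ty": -0.25,"tz": 6.3,"grip": 3},
    {"wx": 0,"wy": 0,"wz": 0,"tx": 0,"ty": -0.25,"tz": 6.3,"grip": 3},
    {"wx": 0,"wy": 0,"wz": 0,"tx": 0,"ty": -0.25,"tz": 6.3,"grip": 3},
    {"wx": 0,"wy": 0,"wz": 0,"tx": 0,"ty": -0.25,"tz": 6.3,"grip": 3}
  ]
}}

```text
clock: 17.97
position: [489.5, 198.8, 34.1]
orientation: [-0.0, 0.999, 0.048, 0.001]
contact_force: [-1.1, -0.4, 6.5]
grip_width: 0.404
```

```bash
python3 go.py 489,198,33,0.09
```

```text
t 17.97 pos [489.5 198.8  34.1] th 0.095 grip 35.6 F [-1.1 -0.4  6.5]
to (489.0, 198.0, 33.0, 0.09) w [-0.  -0.1  0.3] t [-0.06  0.07  0.11] rows 0.0
```

Call:
{"op": "servo_tool", "data": {
  "motion": [
    {"wx": 0,"wy": 0,"wz": 0,"tx": 0,"ty": 0,"tz": -1.5,"grip": 3},
    {"wx": 0,"wy": 0,"wz": 0,"tx": 0,"ty": 0,"tz": -4.5,"grip": 3},
    {"wx": 0,"wy": 0,"wz": 0,"tx": 0,"ty": 0,"tz": -8,"grip": 3},
    {"wx": 0,"wy": 0,"wz": 0,"tx": 0,"ty": 0,"tz": -12,"grip": 3},
    {"wx": 0,"wy": 0,"wz": 2,"tx": 0,"ty": 2,"tz": -15.5,"grip": 3},
    {"wx": 0,"wy": 0,"wz": 4,"tx": 0,"ty": 5,"tz": -18,"grip": 3},
    {"wx": 0,"wy": 0,"wz": 6,"tx": 0,"ty": 9,"tz": -19,"grip": 3},
    {"wx": 0,"wy": 0,"wz": 8,"tx": 0,"ty": 13,"tz": -19,"grip": 3},
    {"wx": 0,"wy": 0,"wz": 10,"tx": 0,"ty": 17,"tz": -19,"grip": 3},
    {"wx": 0,"wy": 0,"wz": 12,"tx": 0,"ty": 21,"tz": -19,"grip": 3}
  ]
}}

```text
clock: 18.8
position: [508.6, -12.0, 223.6]
orientation: [0.0, 0.998, -0.058, 0.0]
contact_force: [0.2, 0.5, -0.0]
grip_width: 0.405
```

```bash
python3 go.py 485.8,-207.2,170,-0.22
```

```text
t 18.8 pos [508.6 -12.  223.6] th -0.115 grip 35.7 F [ 0.2  0.5 -0. ]
to (485.8, -207.2, 170.0, -0.22) w [-0. -0.  6.] t [-0.02 19.65  5.36] rows 4.9
```

Call:
{"op": "servo_tool", "data": {
  "motion": [
    {"wx": 0,"wy": 0,"wz": 1.2,"tx": 0,"ty": 4,"tz": 0,"grip": 3},
    {"wx": 0,"wy": 0,"wz": 2.4,"tx": 0,"ty": 8,"tz": 0,"grip": 3},
    {"wx": 0,"wy": 0,"wz": 3.6,"tx": 0,"ty": 12,"tz": 1,"grip": 3},
    {"wx": 0,"wy": 0,"wz": 4.8,"tx": 0,"ty": 16,"tz": 2,"grip": 3},
    {"wx": 0,"wy": 0,"wz": 6,"tx": 0,"ty": 19,"tz": 3,"grip": 3},
    {"wx": 0,"wy": 0,"wz": 6,"tx": 0,"ty": 19.7,"tz": 4.5,"grip": 3},
    {"wx": 0,"wy": 0,"wz": 6,"tx": 0,"ty": 19.7,"tz": 6,"grip": 3},
    {"wx": 0,"wy": 0,"wz": 6,"tx": 0,"ty": 19.7,"tz": 7,"grip": 3},
    {"wx": 0,"wy": 0,"wz": 6,"tx": 0,"ty": 19.7,"tz": 7,"grip": 3},
    {"wx": 0,"wy": 0,"wz": 6,"tx": 0,"ty": 19.7,"tz": 7,"grip": 3}
  ]
}}

```text
clock: 19.63
position: [486.6, -205.6, 153.3]
orientation: [-0.0, 0.994, -0.109, -0.0]
contact_force: [0.6, 0.2, -0.5]
grip_width: 0.406
```

```bash
python3 go.py 485.8,-207.2,127,-0.22
```

```text
t 19.63 pos [ 486.6 -205.6  153.3] th -0.218 grip 35.7 F [ 0.6  0.2 -0.5]
to (485.8, -207.2, 127.0, -0.22) w [-0.   0.   0.1] t [-0.04  0.17  2.63] rows 0.6
```

Call:
{"op": "servo_tool", "data": {
  "motion": [
    {"wx": 0,"wy": 0,"wz": 0,"tx": 0,"ty": 0.15,"tz": 1,"grip": 3},
    {"wx": 0,"wy": 0,"wz": 0,"tx": 0,"ty": 0.15,"tz": 1.9,"grip": 3},
    {"wx": 0,"wy": 0,"wz": 0,"tx": 0,"ty": 0.15,"tz": 2.4,"grip": 3},
    {"wx": 0,"wy": 0,"wz": 0,"tx": 0,"ty": 0.15,"tz": 2.7,"grip": 3},
    {"wx": 0,"wy": 0,"wz": 0,"tx": 0,"ty": 0.15,"tz": 2.8,"grip": 3},
    {"wx": 0,"wy": 0,"wz": 0,"tx": 0,"ty": 0.15,"tz": 2.8,"grip": 3},
    {"wx": 0,"wy": 0,"wz": 0,"tx": 0,"ty": 0.15,"tz": 2.8,"grip": 3}
  ]
}}

```text
clock: 20.22
position: [486.1, -207.3, 125.9]
orientation: [0.0, 0.994, -0.109, 0.0]
contact_force: [-4.1, 2.2, 8.1]
grip_width: 0.404
```

Contact. Release with a limited opening, then rise.

Call:
{"op": "servo_tool", "data": {
  "motion": [
    {"wx": 0,"wy": 0,"wz": 0,"tx": 0,"ty": 0,"tz": 0,"grip": 5.6},
    {"wx": 0,"wy": 0,"wz": 0,"tx": 0,"ty": 0,"tz": 0,"grip": 5.6},
    {"wx": 0,"wy": 0,"wz": 0,"tx": 0,"ty": 0,"tz": 0,"grip": 5.6},
    {"wx": 0,"wy": 0,"wz": 0,"tx": 0,"ty": 0,"tz": 0,"grip": 5.6},
    {"wx": 0,"wy": 0,"wz": 0,"tx": 0,"ty": 0,"tz": 0,"grip": 5.6},
    {"wx": 0,"wy": 0,"wz": 0,"tx": 0,"ty": 0,"tz": -2,"grip": 5.6},
    {"wx": 0,"wy": 0,"wz": 0,"tx": 0,"ty": 0,"tz": -5,"grip": 5.6},
    {"wx": 0,"wy": 0,"wz": 0,"tx": 0,"ty": 0,"tz": -9,"grip": 5.6},
    {"wx": 0,"wy": 0,"wz": 0,"tx": 0,"ty": 0,"tz": -12,"grip": 5.6},
    {"wx": 0,"wy": 0,"wz": 0,"tx": 0,"ty": 0,"tz": -12,"grip": 5.6}
  ]
}}

```text
clock: 21.05
position: [487.8, -208.6, 251.1]
orientation: [0.003, 0.994, -0.109, 0.005]
contact_force: [-0.3, 0.1, 0.5]
grip_width: 0.635
```

```bash
python3 go.py 487,117,200,1.35
```

```text
t 21.05 pos [ 487.8 -208.6  251.1] th -0.219 grip 55.9 F [-0.3  0.1  0.5]
to (487.0, 117.0, 200.0, 1.35) w [  0.6  -0.3 -89.9] t [ -7.19 -31.78   4.91] rows 12.6
```

```bash
python3 go.py 487,117,150,-0.22
```

```text
t 21.05 pos [ 487.8 -208.6  251.1] th -0.219 grip 55.9 F [-0.3  0.1  0.5]
to (487.0, 117.0, 150.0, -0.22) w [ 0.2 -0.6  0.1] t [ -7.23 -31.8    9.91] rows 8.2
```

Call:
{"op": "servo_tool", "data": {
  "motion": [
    {"wx": 0,"wy": 0,"wz": 0,"tx": -7.2,"ty": -31.8,"tz": 9.9,"grip": 5.6},
    {"wx": 0,"wy": 0,"wz": 0,"tx": -7.2,"ty": -31.8,"tz": 9.9,"grip": 5.6},
    {"wx": 0,"wy": 0,"wz": 0,"tx": -7.2,"ty": -31.8,"tz": 9.9,"grip": 5.6},
    {"wx": 0,"wy": 0,"wz": 0,"tx": -7.2,"ty": -31.8,"tz": 9.9,"grip": 5.6},
    {"wx": 0,"wy": 0,"wz": 0,"tx": -7.2,"ty": -31.8,"tz": 9.9,"grip": 5.6},
    {"wx": 0,"wy": 0,"wz": 0,"tx": -7.2,"ty": -31.8,"tz": 9.9,"grip": 5.6},
    {"wx": 0,"wy": 0,"wz": 0,"tx": -7.2,"ty": -31.8,"tz": 9.9,"grip": 5.6},
    {"wx": 0,"wy": 0,"wz": 0,"tx": -7.2,"ty": -31.8,"tz": 9.9,"grip": 5.6},
    {"wx": 0,"wy": 0,"wz": 0,"tx": -7.2,"ty": -31.8,"tz": 9.9,"grip": 5.6},
    {"wx": 0,"wy": 0,"wz": 0,"tx": -7.2,"ty": -31.8,"tz": 9.9,"grip": 5.6}
  ]
}}

```text
clock: 21.88
position: [484.0, 120.5, 144.9]
orientation: [0.0, 0.994, -0.107, -0.001]
contact_force: [0.4, 0.3, -0.4]
grip_width: 0.633
```

```bash
python3 - <<'E'
from go import *
r.get_image("side")
print(look("side","dauber",487,117,18,0,0),look("side","brush",486,-207,110,-.22,1))
go((487,117,49,-.22))
E
```

```text
(array([484.6, 117.6]), np.float64(0.946), 0.92) (array([ 484.5, -206. ,  -21.9]), np.float64(0.958), 0.74)
t 22.03 pos [485.2 117.5 146.3] th -0.22 grip 56.1 F [-0.5 -0.6 -0.2]
to (487, 117, 49, -0.22) w [ 0. -0.  0.] t [0.18 0.01 9.73] rows 2.3
```

Call:
{"op": "servo_tool", "data": {
  "motion": [
    {"wx": 0,"wy": 0,"wz": 0,"tx": 0.1,"ty": 0,"tz": 3,"grip": 5.6},
    {"wx": 0,"wy": 0,"wz": 0,"tx": 0.1,"ty": 0,"tz": 6,"grip": 5.6},
    {"wx": 0,"wy": 0,"wz": 0,"tx": 0.1,"ty": 0,"tz": 8.5,"grip": 5.6},
    {"wx": 0,"wy": 0,"wz": 0,"tx": 0.1,"ty": 0,"tz": 9.6,"grip": 5.6},
    {"wx": 0,"wy": 0,"wz": 0,"tx": 0.1,"ty": 0,"tz": 9.6,"grip": 5.6},
    {"wx": 0,"wy": 0,"wz": 0,"tx": 0.1,"ty": 0,"tz": 9.6,"grip": 5.6}
  ]
}}

```text
clock: 22.53
position: [486.4, 117.2, 50.5]
orientation: [0.0, 0.994, -0.11, 0.0]
contact_force: [-0.2, -0.0, 0.4]
grip_width: 0.635
```

```bash
python3 go.py 485.5,117.5,49,-0.22
```

```text
t 22.53 pos [486.4 117.2  50.5] th -0.221 grip 55.9 F [-0.2 -0.   0.4]
to (485.5, 117.5, 49.0, -0.22) w [ 0. -0. -0.] t [-0.09 -0.01  0.15] rows 0.0
```

Call:
{"op": "servo_tool", "data": {
  "motion": [
    {"wx": 0,"wy": 0,"wz": 0,"tx": 0,"ty": 0,"tz": 0.1,"grip": 1.5},
    {"wx": 0,"wy": 0,"wz": 0,"tx": 0,"ty": 0,"tz": 0.1,"grip": 1.5},
    {"wx": 0,"wy": 0,"wz": 0,"tx": 0,"ty": 0,"tz": 0.1,"grip": 1.5},
    {"wx": 0,"wy": 0,"wz": 0,"tx": 0,"ty": 0,"tz": 0.1,"grip": 1.5},
    {"wx": 0,"wy": 0,"wz": 0,"tx": 0,"ty": 0,"tz": 0.1,"grip": 1.5},
    {"wx": 0,"wy": 0,"wz": 0,"tx": 0,"ty": 0,"tz": 0.1,"grip": 1.5},
    {"wx": 0,"wy": 0,"wz": 0,"tx": 0,"ty": 0,"tz": -1.5,"grip": 1.5},
    {"wx": 0,"wy": 0,"wz": 0,"tx": 0,"ty": 0,"tz": -4,"grip": 1.5},
    {"wx": 0,"wy": 0,"wz": 0,"tx": 0,"ty": 0,"tz": -8,"grip": 1.5},
    {"wx": 0,"wy": 0,"wz": 0,"tx": 0,"ty": 0,"tz": -12,"grip": 1.5}
  ]
}}

```text
clock: 23.37
position: [485.1, 118.3, 171.0]
orientation: [0.0, 0.994, -0.109, -0.001]
contact_force: [1.5, 0.5, -0.5]
grip_width: 0.263
```

```bash
python3 go.py 504.3,-124.3,220,-0.22 504.3,-124.3,160,-0.22
```

```text
t 23.37 pos [485.1 118.3 171. ] th -0.219 grip 23.2 F [ 1.5  0.5 -0.5]
to (504.3, -124.3, 220.0, -0.22) w [0.  0.1 0.1] t [ 7.13 23.27 -4.9 ] rows 6.0
to (504.3, -124.3, 160.0, -0.22) w [0.  0.1 0.1] t [ 7.14 23.27  1.1 ] rows 5.8
```

Call:
{"op": "servo_tool", "data": {
  "motion": [
    {"wx": 0,"wy": 0,"wz": 0,"tx": 0.5,"ty": 2,"tz": -3,"grip": 1.5},
    {"wx": 0,"wy": 0,"wz": 0,"tx": 1.6,"ty": 5.5,"tz": -5,"grip": 1.5},
    {"wx": 0,"wy": 0,"wz": 0,"tx": 2.8,"ty": 9.3,"tz": -5,"grip": 1.5},
    {"wx": 0,"wy": 0,"wz": 0,"tx": 4.0,"ty": 13.1,"tz": -5,"grip": 1.5},
    {"wx": 0,"wy": 0,"wz": 0,"tx": 5.2,"ty": 17,"tz": -5,"grip": 1.5},
    {"wx": 0,"wy": 0,"wz": 0,"tx": 6.3,"ty": 20.6,"tz": -4,"grip": 1.5},
    {"wx": 0,"wy": 0,"wz": 0,"tx": 7.1,"ty": 23.3,"tz": -2,"grip": 1.5},
    {"wx": 0,"wy": 0,"wz": 0,"tx": 7.1,"ty": 23.3,"tz": 0,"grip": 1.5},
    {"wx": 0,"wy": 0,"wz": 0,"tx": 7.1,"ty": 23.3,"tz": 1,"grip": 1.5},
    {"wx": 0,"wy": 0,"wz": 0,"tx": 7.1,"ty": 23.3,"tz": 1,"grip": 1.5}
  ]
}}

```text
clock: 24.2
position: [503.5, -123.9, 158.1]
orientation: [-0.001, 0.994, -0.109, -0.002]
contact_force: [0.4, -0.1, -0.5]
grip_width: 0.267
```

```bash
python3 - <<'E'
from go import *
a=r.get_image("side")[:,:,::-1]; go((504.3,-124.3,142.5,-.22))
print(look("side","dauber",504,-124,129,0,0))
E
```

```text
t 24.25 pos [ 504.3 -123.8  159.7] th -0.218 grip 23.6 F [-0.7  0.3 -0.3]
to (504.3, -124.3, 142.5, -0.22) w [-0.   0.1  0.1] t [0.01 0.05 1.72] rows 0.4
(array([ 499.6, -120.2]), np.float64(0.756), 0.72)
```

Picked at z≈49.5, so it should set down at about 141.5.

Call:
{"op": "servo_tool", "data": {
  "motion": [
    {"wx": 0,"wy": 0,"wz": 0,"tx": 0,"ty": 0,"tz": 0.6,"grip": 1.5},
    {"wx": 0,"wy": 0,"wz": 0,"tx": 0,"ty": 0,"tz": 1.2,"grip": 1.5},
    {"wx": 0,"wy": 0,"wz": 0,"tx": 0,"ty": 0,"tz": 1.6,"grip": 1.5},
    {"wx": 0,"wy": 0,"wz": 0,"tx": 0,"ty": 0,"tz": 1.8,"grip": 1.5},
    {"wx": 0,"wy": 0,"wz": 0,"tx": 0,"ty": 0,"tz": 1.8,"grip": 1.5},
    {"wx": 0,"wy": 0,"wz": 0,"tx": 0,"ty": 0,"tz": 1.8,"grip": 1.5},
    {"wx": 0,"wy": 0,"wz": 0,"tx": 0,"ty": 0,"tz": 1.8,"grip": 1.5}
  ]
}}

```text
clock: 24.88
position: [504.7, -124.6, 142.3]
orientation: [0.0, 0.994, -0.109, 0.0]
contact_force: [-0.0, -0.7, -1.4]
grip_width: 0.262
```

Call:
{"op": "servo_tool", "data": {
  "motion": [
    {"wx": 0,"wy": 0,"wz": 0,"tx": 0,"ty": 0,"tz": 0.1,"grip": 1.5},
    {"wx": 0,"wy": 0,"wz": 0,"tx": 0,"ty": 0,"tz": 0.15,"grip": 1.5},
    {"wx": 0,"wy": 0,"wz": 0,"tx": 0,"ty": 0,"tz": 0.15,"grip": 1.5},
    {"wx": 0,"wy": 0,"wz": 0,"tx": 0,"ty": 0,"tz": 0.15,"grip": 1.5}
  ]
}}

```text
clock: 25.22
position: [504.9, -124.7, 141.4]
orientation: [0.0, 0.994, -0.109, 0.001]
contact_force: [-1.5, 0.2, 5.1]
grip_width: 0.265
```

Contact (5 N). Release and rise.

Call:
{"op": "servo_tool", "data": {
  "motion": [
    {"wx": 0,"wy": 0,"wz": 0,"tx": 0,"ty": 0,"tz": 0,"grip": 5.6},
    {"wx": 0,"wy": 0,"wz": 0,"tx": 0,"ty": 0,"tz": 0,"grip": 5.6},
    {"wx": 0,"wy": 0,"wz": 0,"tx": 0,"ty": 0,"tz": 0,"grip": 5.6},
    {"wx": 0,"wy": 0,"wz": 0,"tx": 0,"ty": 0,"tz": 0,"grip": 5.6},
    {"wx": 0,"wy": 0,"wz": 0,"tx": 0,"ty": 0,"tz": 0,"grip": 5.6},
    {"wx": 0,"wy": 0,"wz": 0,"tx": 0,"ty": 0,"tz": -2,"grip": 5.6},
    {"wx": 0,"wy": 0,"wz": 0,"tx": 0,"ty": 0,"tz": -5,"grip": 5.6},
    {"wx": 0,"wy": 0,"wz": 0,"tx": 0,"ty": 0,"tz": -9,"grip": 5.6},
    {"wx": 0,"wy": 0,"wz": 0,"tx": 0,"ty": 0,"tz": -13,"grip": 5.6},
    {"wx": 0,"wy": 0,"wz": 0,"tx": 0,"ty": 0,"tz": -13,"grip": 5.6}
  ]
}}

```text
clock: 26.05
position: [506.5, -125.3, 278.0]
orientation: [0.002, 0.994, -0.109, 0.006]
contact_force: [0.5, 0.1, 0.9]
grip_width: 0.634
```

Call:
{"op": "servo_tool", "data": {
  "motion": [
    {"wx": 0,"wy": 0,"wz": 0,"tx": 0,"ty": -40,"tz": 0,"grip": 5.6},
    {"wx": 0,"wy": 0,"wz": 0,"tx": 0,"ty": -40,"tz": 0,"grip": 5.6},
    {"wx": 0,"wy": 0,"wz": 0,"tx": 0,"ty": -40,"tz": 0,"grip": 5.6},
    {"wx": 0,"wy": 0,"wz": 0,"tx": 0,"ty": -40,"tz": 0,"grip": 5.6},
    {"wx": 0,"wy": 0,"wz": 0,"tx": 0,"ty": -40,"tz": 0,"grip": 5.6},
    {"wx": 0,"wy": 0,"wz": 0,"tx": 0,"ty": -40,"tz": 0,"grip": 5.6},
    {"wx": 0,"wy": 0,"wz": 0,"tx": 0,"ty": -40,"tz": 0,"grip": 5.6},
    {"wx": 0,"wy": 0,"wz": 0,"tx": 0,"ty": -40,"tz": 0,"grip": 5.6},
    {"wx": 0,"wy": 0,"wz": 0,"tx": 0,"ty": -40,"tz": 0,"grip": 5.6},
    {"wx": 0,"wy": 0,"wz": 0,"tx": 0,"ty": -40,"tz": 0,"grip": 5.6}
  ]
}}

```text
clock: 26.88
position: [591.2, 269.8, 269.8]
orientation: [-0.0, 0.994, -0.108, -0.0]
contact_force: [0.4, 0.1, -0.9]
grip_width: 0.634
```

```bash
python3 - <<'E'
from go import *
go()
b=r.get_image("side")[:,:,::-1]; a=r.get_image("top")[:,:,::-1]
cv2.imwrite("pics/t2.png",np.hstack([cv2.resize(a[120:290,290:480],(447,400)),cv2.resize(b[110:260,220:360],(353,378))[:400]]) if 0 else cv2.resize(a[120:290,290:480],None,fx=3,fy=3))
cv2.imwrite("pics/s4.png",cv2.resize(b[80:260,220:460],None,fx=3,fy=3))
for n in ("top","side"):
    t=look(n,"tray",477,-249,100,-.22,1); print(n,t); c=np.array([476.7,-248.7]); al=-.22
    for l,y in dict(jar=-127.5,tin=-42.5,brush=42.5,dauber=127.5).items():
        ce=c+[-np.sin(al)*y,np.cos(al)*y]; o=look(n,l,*ce,110,al,int(l=="brush"))
        if o: d=o[0][:2]-c; print(n,l,o,"tray xy",(d@[np.cos(al),np.sin(al)]).round(1),(d@[-np.sin(al),np.cos(al)]-y).round(1))
E
```

```text
t 26.88 pos [591.2 269.8 269.8] th -0.216 grip 55.8 F [ 0.4  0.1 -0.9]
top (array([ 477.3, -248. ,  -22.5]), np.float64(0.68), 0.81)
top jar (array([ 453.5, -371.2]), np.float64(0.937), 0.91) tray xy 4.1 2.9
top tin (array([ 470.9, -292. ]), np.float64(0.875), 0.65) tray xy 3.8 -1.0
top brush (array([ 486. , -207.2,  -22. ]), np.float64(0.0), 0.64) tray xy 0.0 0.0
top dauber (array([ 505.7, -124.4]), np.float64(0.933), 0.59) tray xy 1.2 0.1
side None
side jar (array([ 453.7, -373.5]), np.float64(0.325), 0.52) tray xy 4.8 0.7
side tin (array([ 468.5, -295. ]), np.float64(0.797), 0.74) tray xy 2.1 -4.5
side brush (array([ 484. , -205.5,  -27.2]), np.float64(0.928), 0.58) tray xy -2.3 1.3
side dauber (array([ 504.7, -127.3]), np.float64(0.869), 0.7) tray xy 0.8 -2.9
```

View pics/t2.png

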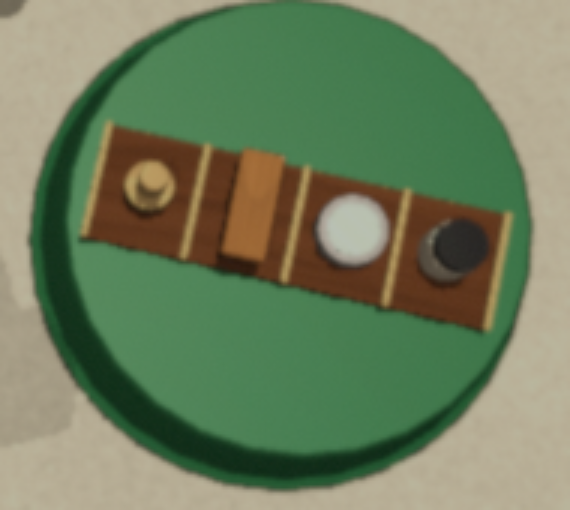

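View pics/s4.png

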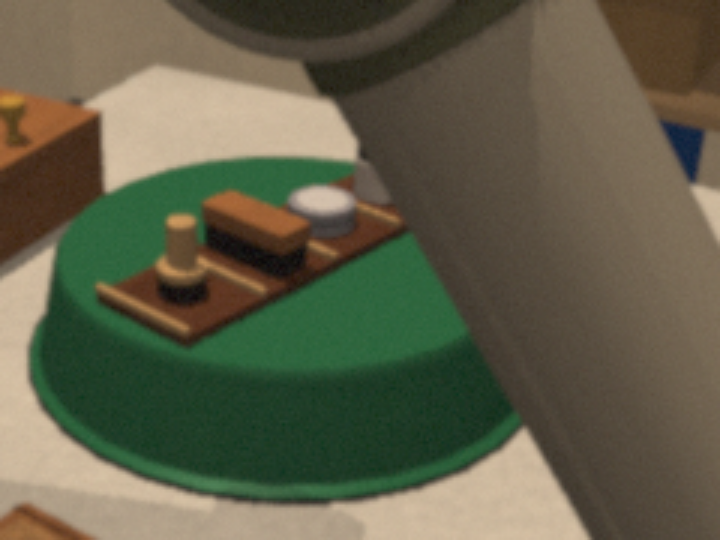

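Both pictures show the dauber, brush, tin and jar from left to right, upright and near the middle of their bays, with the arm clear. I'm handing in.

```bash
python3 -c "
from bench import r
print(r.close_job(), r.sense()['clock'])"
```

```text
the job is handed in; nothing more can be done
the job is handed in; nothing more can be done
```

I moved all four things to the tray in reverse order and handed the job in at about 27 s on the robot's clock. From left to right the tray now holds the dauber, brush, tin and jar; the board held the jar, tin, brush and dauber.

**Last checks:** Both cameras show all four upright and released, with the arm well clear. By the fits that worked, each is within about 5 mm of its bay's centre. The brush is in line with its bay: 0.05 rad off at most in the last side view, and within 0.01 rad just after it was set down.

**Checks that failed or disagreed:**
- **Brush, top view:** the last fit failed, with no overlap. The side view and the picture both show it in place.
- **Jar, side view:** the arm partly hid it, so that last fit was weak. An earlier clear side view and the top view agree that it is 3–5 mm off centre.
- **Tray, last look:** the side camera did not find it and the top fit was weaker because the tray was full. I used the earlier fits of the empty tray for its position.
- **Tin:** I felt no contact with the floor before letting it go, so it may have dropped a millimetre or two. It lies flat.

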